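# Swing the manifold's cocks to find the one that binds

## Robot

A 7-joint arm with a two-finger parallel gripper is mounted at the origin on a cart in front of the work surface, level with it; the furniture and walls round the work are solid. World frame = base frame: x ahead of the robot, y to its left, z up, the work surface at z = 0. Lengths are in m, angles in rad, forces in N, time in s.
With the tool pointing down it reaches from about 0.425 to 1.025 m from the base axis. Payload 3.6 kg.
Tool frame: the origin (TCP) lies midway between the tips of the shut fingers; the grasp point (between the pads) lies robot.pinch_z behind it (robot.pinch_z is the distance from the TCP to the grasp point, in m); z points along the fingers, y is the line along which they close (so a half turn about z gives the same grasp; the last joint's range is limited). The gripper opens to 85 mm and grips with 20 to 120 N. Pads are 22 mm wide; open, the fingers measure 114 mm over their backs; the gripper's body (76 mm by 85 mm) begins 54 mm behind the grasp point. The pads swing forward as they close: fully open they stand 13 mm farther back than shut.
Start: joints at [1.024, 0.591, 0.048, 1.609, -0.033, 0.943, -0.034], TCP at [0.317, -0.652, 0.231] pointing down, gripper open.
Joint ranges: [-2.69, 2.69], [-0.47, 2.24], [-1.27, 1.36], [0.19, 2.51], [-1.53, 4.68], [0.08, 2.07], [-3.09, 3.09]. Speed limits (rad/s): [2.57, 2.57, 3.14, 3.14, 3.14, 3.14, 3.14].

## Interface

Orientations are given as a rotation vector (axis times angle).
In Python, from plant import readout, imaging, order, robot gives the robot as it stands.
- The arm moves only by the tool arm_command, never from a script. Its argument "rows" is a list of rows, each a list of 7 numbers: the shift along the tool's x, y, z in m, then the turn, a rotation vector about the tool's x, y, z in degrees, then the closure in counts, from 0 (fully open) to 255 (shut). In form: [[x, y, z, rx, ry, rz, jaw], ...]. A call has 1 to 12 rows; each row shifts and turns the commanded pose from where the row before left it, along the tool's axes as they then stand; what a row does not reach is not made up. A row lasts 1/10 s, in which the tool goes at most 50 mm and 8.59 degrees, less where a joint would pass 70% of its speed; a pose out of reach is approached as far as the arm can. A call with a gripper value outside its range is refused whole. The fingers move at their own pace and stop on an object; "squeeze" is the grip in N (left out, the last holds). Time passes only in rows, so rows that do not move let the fingers close. It gives the time, the measured TCP pose, the force, the opening and the grip force at its end, in the units of the state.
- readout.read_state(): the state, without advancing time (a new reading comes with each control period).
- imaging.capture(name): name is "scene" or "top" or "wrist"; returns a dict with "frame" (480x640x3 uint8, red, green, blue), "depth" (480x640 float32, m along the optical axis (not along the pixel's ray), 0 where there is no reading), "fx", "fy", "cx", "cy" (pixels), "k1" (the pictures are not rectified: a ray, as slopes to the right and down, at radius r is drawn at 1 + k1 r^2 times it, then the intrinsics apply), "world_to_cam" (4x4, takes a point from world to camera coordinates). Camera axes: x right, y down, z forward; pixel columns grow to the right and rows downward; lengths in m; the calibration is good to about 2 mm. A picture is of the moment at which its call begins.
- order.sign_off(): hands the job in; it is judged then, once.
The state is a dict: "t": time; "joints": joint angles; "qvel": joint speeds; "effort": joint torques, N m; "position": TCP position; "tcp_rot": TCP orientation; "force": force on the tool from outside, world axes, zero at the start; "moment": the same for the moment, N m; "opening": finger opening in m; "finger_force": force on a finger pad.
Only numpy, scipy, OpenCV 4.12 (cv2) and the standard library are available. Lean on these libraries where they do the work, as an engineer would, in place of code of your own. Each camera call takes 0.05 s, during which the arm holds its last target. There are 200 camera calls.

## Task

Try the three lever cocks of the vacuum manifold: swing each lever gently from shut (across its branch) to fully open, up against its stop, where it lies in line with the hose barb. Two swing freely: leave those fully open. One binds part-way: swing it up to where it binds but do not force it, swing it back fully shut, and lay the tube of joint grease flat on the bench right in front of that cock's hose barb so that it gets greased; leave the other things on the bench as they are.

Things in the scene. Friction and masses are not known exactly. Their poses are not given: they have to be found in the camera images.
- manifold: Vacuum manifold, fixed to the bench: level steel tube 34 mm in diameter, 336 mm long along its y, axis 50 mm high, on two grey feet (84 x 30 mm, at y = -57 and 57 mm). Gauge (top 120 mm high) at y = -145 mm; inlet barb to y = -207 mm. Origin on the bench under the tube's middle, x away from the robot. The cocks stand at x = -60 mm, y = -115, 0 and 115 mm; which is where differs.
- cock_a: A brass lever plug cock of the manifold (three alike, order unknown), fixed. Origin on the bench under the plug's vertical axis; x points to the manifold tube, -x along the hose barb towards the robot, z up. Body 34 mm in diameter; barb axis 50 mm high, its end 57 mm from the origin. Below the levers the highest parts are the barb (58 mm) and the tube (67 mm).
- cock_b: A brass lever plug cock of the manifold (three alike, order unknown), fixed. Origin on the bench under the plug's vertical axis; x points to the manifold tube, -x along the hose barb towards the robot, z up. Body 34 mm in diameter; barb axis 50 mm high, its end 57 mm from the origin. Of the three, two turn freely and one binds; they look alike.
- cock_c: A brass lever plug cock of the manifold (three alike, order unknown), fixed. Origin on the bench under the plug's vertical axis; x points to the manifold tube, -x along the hose barb towards the robot, z up. Body 34 mm in diameter; barb axis 50 mm high, its end 57 mm from the origin. More than 20 N on any cock or lever is forcing it.
- lever_a (a joint): Lever of cock_a, hinged on the cock's z axis, rad: 0 = shut (stop), along the cock's +y; 1.57 = fully open (stop), along its -x. At t it points along (-sin t, cos t) in the cock's x, y. Starts at 0 to 0.25. Every lever has a black sleeve 13 mm wide, 22 to 78 mm out from the axis, 86 to 102 mm high (cap nut: 107 mm).
- lever_b (a joint): Lever of cock_b, hinged on the cock's z axis, rad: 0 = shut (stop), along the cock's +y; 1.57 = fully open (stop), along its -x. At t it points along (-sin t, cos t) in the cock's x, y. Starts at 0 to 0.25. Every lever stays where it is left and swings freely at about 1.6 N at the middle of the sleeve; its arm is springy, about 3 N per mm there.
- lever_c (a joint): Lever of cock_c, hinged on the cock's z axis, rad: 0 = shut (stop), along the cock's +y; 1.57 = fully open (stop), along its -x. At t it points along (-sin t, cos t) in the cock's x, y. Starts at 0 to 0.25. A plug that binds starts freely, then fetches up before it is half open and goes no farther; 5 to 10 N tell a bind or a stop.
- joint_grease: Tube of joint grease, white with a red cap, loose on the bench at the right: 136 mm long along its y, up to 36 mm wide (x), 26 mm high, about 30 g. Origin at the middle of its underside. Its place at the end: on the bench, this origin 50 to 210 mm in front (-x) of the cock's axis and within 45 mm of it sideways (the cock's y).
- beaker: Glass beaker, 55 mm in diameter, 71 mm high, at the left of the work; stays. Origin under its middle.
- bung: Rubber bung, 29 mm in diameter, 26 mm high, at the left; stays. Origin under its middle.
- timer: Lab timer lying flat, 70 x 64 x 16 mm, at the left front; stays. Origin under its middle.
- funnel: Porcelain Buchner funnel stood mouth down, 76 mm in diameter, 129 mm high, at the right behind the grease; stays. Origin under its middle.

How it is judged:
On the way:
1. a lever has been pressed up to where it binds, part-way (((value of joint lever_a between 0.56 and 0.85 rad and contact force between the fingers and cock_a above 3 N) or (value of joint lever_b between 0.56 and 0.85 rad and contact force between the fingers and cock_b above 3 N) or (value of joint lever_c between 0.56 and 0.85 rad and contact force between the fingers and cock_c above 3 N))), for 0.05 s.
At the end, for the whole second after the job is handed in: Two levers stand within 0.07 rad of their open stops and the third, the one that binds, within 0.06 rad of shut; the grease tube lies flat (within 0.15 rad) and still on the bench, its middle 50 to 210 mm in front of the binding cock's axis and within 45 mm of it sideways (((value of joint lever_a below 0.06 rad and value of joint each of lever_b, lever_c above 1.5 rad and y of joint_grease in the frame of cock_a between -0.045 and 0.045 m and x of joint_grease in the frame of cock_a between -0.21 and -0.05 m) or (value of joint lever_b below 0.06 rad and value of joint each of lever_a, lever_c above 1.5 rad and y of joint_grease in the frame of cock_b between -0.045 and 0.045 m and x of joint_grease in the frame of cock_b between -0.21 and -0.05 m) or (value of joint lever_c below 0.06 rad and value of joint each of lever_a, lever_b above 1.5 rad and y of joint_grease in the frame of cock_c between -0.045 and 0.045 m and x of joint_grease in the frame of cock_c between -0.21 and -0.05 m)) and height (world z) of joint_grease below 0.03 m and angle between joint_grease's own y axis and vertical between 1.42 and 1.72 rad and linear speed of joint_grease below 0.02 m/s); the robot touches nothing.
It fails at once if a cock or its lever is forced: the robot presses on it with more than 20 N (contact force between any of the fingers, the arm and cock_a above 20 N or contact force between any of the fingers, the arm and cock_b above 20 N or contact force between any of the fingers, the arm and cock_c above 20 N).
It fails at once if the beaker, bung, timer or funnel is shifted by more than 25 mm (distance of any of beaker, bung, timer, funnel from where it was at the start of the episode above 0.025 m).
It also fails if it takes over 72 s, if anything falls off the work surface, if the arm or the gripper's body presses on something with over 40 N, if the wrist force passes 120 N, or if a joint passes its speed limit or range.

## Working session

There is one attempt and no reset: what is moved stays moved. The work goes in short steps, Python scripts to look and compute and a tool call to move; the robot and the scene stay as the last step left them, time stands still between calls to the robot, and variables do not carry over. Pictures are saved under pics/ and viewed, at most 10 in all, crops included, and the job is handed in when it is done.

Besides the shell and the picture viewer there is one more tool, called by a JSON object that holds its "op" and its "data". arm_command: Moves the arm, as the interface text tells. Its arguments: {"type":"object","properties":{"rows":{"type":"array","items":{"type":"array","items":{"type":"number"}}},"squeeze":{"type":"number"}},"required":["rows"]}

```bash
ls; mkdir -p pics
python3 - <<'E'
from plant import readout, imaging, order, robot
import cv2,numpy as np
s=readout.read_state();print(s, robot.pinch_z)
for n in("scene","top"):
    c=imaging.capture(n);cv2.imwrite(f"pics/{n}0.png",c["frame"][:,:,::-1]);np.savez(f"{n}0.npz",**c)
    print(n,c["fx"],c["k1"],np.round(c["world_to_cam"],3).tolist())
E
```

```text
pics
{'t': 0.0, 'joints': array([ 1.0245336 ,  0.59210068,  0.04827306,  1.60979749, -0.03332942,
        0.94270011, -0.03371282]), 'qvel': array([-0.00088675, -0.00021016, -0.00067948, -0.00031986, -0.00030496,
        0.00120217,  0.00018809]), 'effort': array([-3.27669986e-04, -5.48696029e+01,  1.54605679e+00, -1.98123765e+01,
        9.31843941e-03,  8.70954042e-03, -1.05841710e-05]), 'position': array([ 0.31682693, -0.65120726,  0.23016283]), 'tcp_rot': array([-3.05933871e+00, -7.04774233e-01,  9.05029965e-04]), 'force': array([ 0.42951942, -0.26549366,  0.47421105]), 'moment': array([-0.01103967, -0.02589872, -0.02222189]), 'finger_force': 0.0, 'opening': 0.08494089976323939} 0.0187
scene 507.838043486866 0.02356919687152296 [[0.963, -0.27, 0.014, -0.523], [-0.221, -0.816, -0.534, 0.183], [0.155, 0.512, -0.845, 1.185], [0.0, 0.0, 0.0, 1.0]]
top 566.8329447107681 -0.08093784215730528 [[0.006, -1.0, 0.004, 0.039], [-0.992, -0.006, -0.125, 0.564], [0.125, -0.004, -0.992, 1.209], [0.0, 0.0, 0.0, 1.0]]
```

View pics/top0.png

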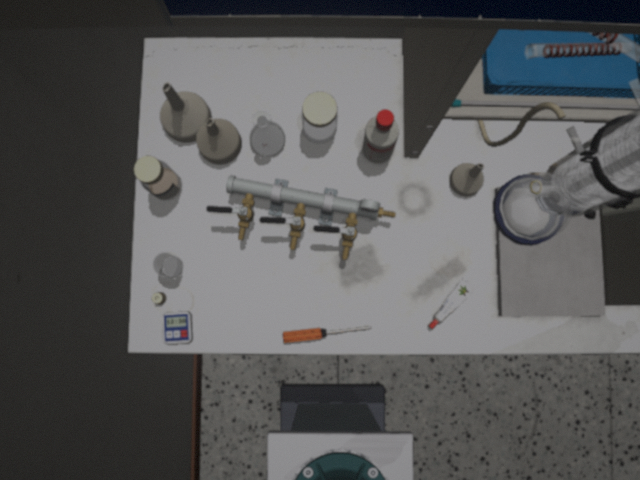

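View pics/scene0.png

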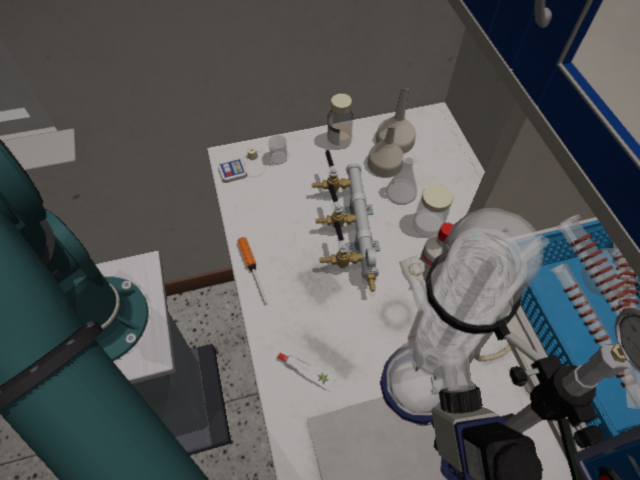

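```bash
cat > h.py <<'E'
import numpy as np,cv2
def load(n): return dict(np.load(n))
def ray(c,uv,z):
    uv=np.atleast_2d(np.asarray(uv,float)); out=[]
    d=np.stack([(uv[:,0]-c["cx"])/c["fx"],(uv[:,1]-c["cy"])/c["fy"]],1); s=d.copy()
    for _ in range(20): s=d/(1+c["k1"]*(s**2).sum(1,keepdims=True))
    R=c["world_to_cam"][:3,:3];t=c["world_to_cam"][:3,3]
    o=-R.T@t; w=np.c_[s,np.ones(len(s))]@R
    return o+w*((z-o[2])/w[:,2])[:,None]
def dep(c,u,v):
    z=float(c["depth"][int(v),int(u)])
    d=np.array([(u-c["cx"])/c["fx"],(v-c["cy"])/c["fy"]]);s=d
    for _ in range(20): s=d/(1+c["k1"]*(s@s))
    R=c["world_to_cam"][:3,:3];t=c["world_to_cam"][:3,3]
    return R.T@(z*np.r_[s,1]-t)
E
python3 - <<'E'
from h import *
c=load("top0.npz");f=c["frame"]
cv2.imwrite("pics/crop0.png",cv2.resize(f[165:275,195:405,::-1],None,fx=3.8,fy=3.8,interpolation=cv2.INTER_CUBIC))
roi=np.zeros(f.shape[:2],bool);roi[195:245,195:345]=1
m=((f.max(2)<50)&roi).astype(np.uint8)
n,l,st,ce=cv2.connectedComponentsWithStats(m)
for i in range(1,n):
    if st[i,4]<40: continue
    p=np.argwhere(l==i)[:,::-1].astype(np.float32)
    w=ray(c,p,0.10)[:,:2]; r=cv2.minAreaRect(w.astype(np.float32))
    q=w-w.mean(0);a=np.linalg.svd(q,full_matrices=0)[2][0]; a*=np.sign(a[1])
    e=q@a
    print(st[i],"ctr",w.mean(0).round(4),"rect",np.round(r[0],4),np.round(r[1],4),"dir",a.round(3),"ends",e.min().round(4),e.max().round(4),"depth z",[dep(c,*ce[i]).round(4)])
h=cv2.cvtColor(f,cv2.COLOR_RGB2HSV)
roi=np.zeros(f.shape[:2],bool);roi[275:335,420:480]=1
m=((h[...,0]<8)|(h[...,0]>172))&(h[...,1]>120)&(f[...,0]>80)&roi
p=np.argwhere(m)[:,::-1];print("cap",len(p),ray(c,p,0.015).mean(0))
d=c["depth"]
P=np.array([[dep(c,u,v) for u in range(415,485)] for v in range(270,340)])
mm=P[...,2]>0.008
n,l,st,ce=cv2.connectedComponentsWithStats(mm.astype(np.uint8))
i=1+st[1:,4].argmax();q=P[l==i];r=cv2.minAreaRect(q[:,:2].astype(np.float32))
print("tube",st[i],r,q[:,2].max(),"boxpts",cv2.boxPoints(r))
E
```

```text
[208 207  23   5  84] ctr [0.6258 0.2576] rect [0.6258 0.2583] [0.0469 0.0078] dir [0.058 0.998] ends -0.0227 0.0242 depth z [array([0.6261, 0.2578, 0.0986])]
[261 218  24   5  87] ctr [0.6038 0.1453] rect [0.6034 0.1454] [0.0085 0.0482] dir [0.029 1.   ] ends -0.024 0.0242 depth z [array([0.6035, 0.1452, 0.1019])]
[315 227  24   5  93] ctr [0.5854 0.0325] rect [0.5851 0.0323] [0.0084 0.048 ] dir [0.066 0.998] ends -0.0243 0.0241 depth z [array([0.5847, 0.0325, 0.1046])]
cap 34 [ 0.38884622 -0.20452508  0.015     ]
tube [ 13  11  44  48 658] ((0.405486524105072, -0.12935349345207214), (0.0865263044834137, 0.3422102928161621), 13.26272201538086) 1.27017314484231 boxpts [[ 0.32412294  0.02726271]
 [ 0.4026316  -0.30582026]
 [ 0.4868501  -0.2859697 ]
 [ 0.40834144  0.04711327]]
```

View pics/crop0.png

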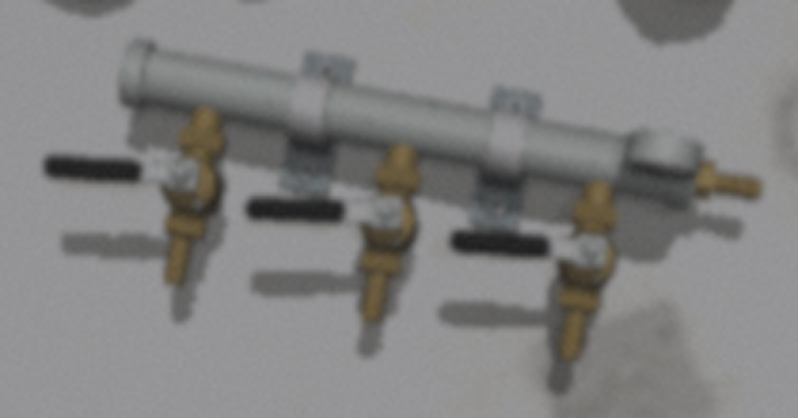

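The picture shows three cocks with cap nuts at about px (243,210), (297,221), (350,231), sleeves pointing left (+y), gauge at the right; grease tube around (433,325)–(465,287).

Run:
```python
from h import *
c=load("top0.npz");f=c["frame"]
uv=np.array([[181,172],[386,212],[588,252]])/3.8+[195,165]-.37
N=ray(c,uv,0.107)[:,:2]; print("nuts",N.round(4).tolist(),np.linalg.norm(np.diff(N,axis=0),axis=1))
d=N[0]-N[2];d/=np.linalg.norm(d);print("yaw",np.arctan2(-d[0],d[1]))
S=np.array([[.6258,.2576],[.6038,.1453],[.5854,.0325]])
ydir=d; xdir=np.array([d[1],-d[0]])
for n,s in zip(N,S):
    v=s-n; print(np.linalg.norm(v), "t",np.arctan2(-v@xdir,v@ydir))
# tube axis ends (top of tube z .067)
T=ray(c,np.array([[150,70],[640,160]])/3.8+[195,165]-.37,0.06);t=T[0]-T[1];print("tubeyaw",np.arctan2(-t[0],t[1]))
B=ray(c,np.array([[176,283],[372,320],[569,358]])/3.8+[195,165]-.37,0.05);print("barb ends",B.round(4).tolist())
# grease
bg=f.astype(int);roi=np.zeros(f.shape[:2],bool);roi[275:335,422:475]=1
h=cv2.cvtColor(f,cv2.COLOR_RGB2HSV)
mw=(f.min(2)>np.median(f[300:330,440:470].min(2))+15)&roi
mr=((h[...,0]<8)|(h[...,0]>172))&(h[...,1]>100)&roi
m=cv2.morphologyEx((mw|mr).astype(np.uint8),cv2.MORPH_CLOSE,np.ones((5,5)))
n,l,st,ce=cv2.connectedComponentsWithStats(m);i=1+st[1:,4].argmax()
w=ray(c,np.argwhere(l==i)[:,::-1],0.013)[:,:2].astype(np.float32);r=cv2.minAreaRect(w);print(st[i],r,cv2.boxPoints(r))
cv2.imwrite("pics/grease0.png",np.vstack([cv2.resize(f[270:345,400:500,::-1],None,fx=4,fy=4,interpolation=cv2.INTER_CUBIC),cv2.resize(cv2.cvtColor((l==i).astype(np.uint8)*255,cv2.COLOR_GRAY2BGR)[270:345,400:500],None,fx=4,fy=4,interpolation=0)])[:,:])
from scipy.spatial.transform import Rotation as R
print(R.from_rotvec([-3.0593,-.70477,.0009]).as_matrix().round(3))
```

```text
nuts [[0.6233, 0.2083], [0.6017, 0.0955], [0.5802, -0.015]] [0.1149059 0.1125739]
yaw -0.19043779150629447
0.049329858617185945 t 0.13949492275286762
0.049865131582243344 t 0.14767773684799942
0.047813478675955444 t 0.08207086832473784
tubeyaw -0.1791649422360228
barb ends [[0.5693, 0.2176, 0.05], [0.5487, 0.1051, 0.05], [0.5276, -0.0072, 0.05]]
[429 320   9   8  41] ((0.38827958703041077, -0.20548444986343384), (0.009297430515289307, 0.02048391103744507), 44.24679183959961) [[ 0.3778032  -0.20139135]
 [ 0.39209586 -0.21606483]
 [ 0.39875597 -0.20957755]
 [ 0.3844633  -0.19490407]]
[[ 0.899  0.438 -0.001]
 [ 0.438 -0.899  0.002]
 [-0.    -0.002 -1.   ]]
```

View pics/grease0.png

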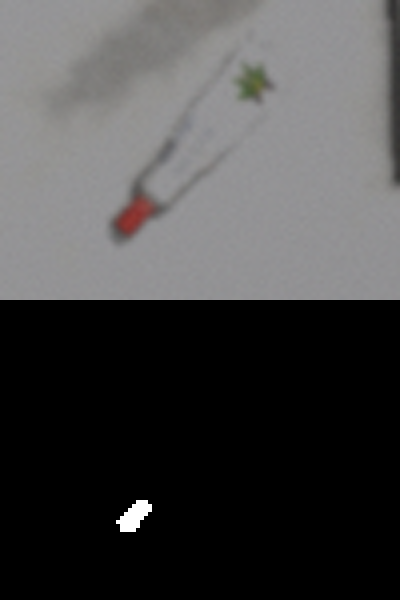

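The grease tube lies with its red cap tip near px (429,329) and tail near (467,285); the label star is near the tail. First I carry the shut fingers to above and behind the right-hand lever.

{"op": "arm_command", "data": {"rows": [[0.02,-0.023,0,0,0,0,255],[0.03,-0.035,0,0,0,0,255],[0.03,-0.035,0,0,0,0,255],[0.03,-0.035,0,0,0,0,255],[0.03,-0.035,0,0,0,0,255],[0.03,-0.035,0,0,0,0,255],[0.03,-0.035,0,0,0,0,255],[0.03,-0.035,0,0,0,0,255],[0.03,-0.035,0,0,0,0,255],[0.01,-0.014,0,0,0,0,255]], "squeeze": 20}}

```text
t: 1.1
position: [0.4222, -0.2434, 0.231]
tcp_rot: [-3.056, -0.715, -0.0]
force: [-0.5, -1.2, 0.6]
opening: -0.0
finger_force: 0.0
```

{"op": "arm_command", "data": {"rows": [[0.037,-0.02,0,0,0,-7.6,255],[0.037,-0.02,0,0,0,0,255],[0,0,0,0,0,0,255]]}}

```text
t: 1.4
position: [0.4688, -0.1712, 0.2314]
tcp_rot: [-3.001, -0.922, -0.005]
force: [-0.1, 0.4, 0.7]
opening: 0.0001
finger_force: 0.0
```

```bash
cat >> h.py <<'E'
def go(x,y,z,yaw_deg):
    from plant import readout
    from scipy.spatial.transform import Rotation as R
    s=readout.read_state();M=R.from_rotvec(s["tcp_rot"]).as_matrix()
    d=M.T@(np.array([x,y,z])-s["position"])
    yw=np.degrees(np.arctan2(M[1,0],M[0,0]))
    print("t",round(s["t"],2),"pos",s["position"].round(4),"yaw",yw.round(2),"tiltz",M[:,2].round(3),"F",s["force"].round(2),"q7",s["joints"][6].round(2))
    print("tool shift mm",(1000*d).round(1),"len",(1000*np.linalg.norm(d)).round(1),"rz",round(-(yaw_deg-yw),2))
E
python3 -c "
from h import *
go(.616,.027,.23,79.4)"
```

```text
t 1.4 pos [ 0.4688 -0.1712  0.2314] yaw 34.14 tiltz [ 0.002  0.003 -1.   ] F [-0.06  0.35  0.67] q7 -0.75
tool shift mm [233.  -81.5   2.3] len 246.9 rz -45.26
```

{"op": "arm_command", "data": {"rows": [[0.0388,-0.0136,0,0,0,0,255],[0.0388,-0.0136,0,0,0,0,255],[0.0388,-0.0136,0,0,0,0,255],[0.0388,-0.0136,0,0,0,0,255],[0.0388,-0.0136,0,0,0,0,255],[0.0388,-0.0136,0,0,0,0,255],[0,0,0,0,0,-7.5,255],[0,0,0,0,0,-7.5,255],[0,0,0,0,0,-7.5,255],[0,0,0,0,0,-7.5,255],[0,0,0,0,0,-7.5,255],[0,0,0,0,0,-7.7,255]]}}

```text
t: 2.6
position: [0.614, 0.0182, 0.2307]
tcp_rot: [-2.424, -1.998, 0.002]
force: [-0.4, 0.0, 0.0]
opening: -0.0003
finger_force: 0.0
```

```bash
python3 -c "
from h import *
go(.616,.027,.08,79.4)
from plant import imaging
c=imaging.capture('wrist');cv2.imwrite('pics/w1.png',c['frame'][:,:,::-1]);np.savez('w1.npz',**c)"
```

```text
t 2.6 pos [0.614  0.0182 0.2307] yaw 79.02 tiltz [-0.001 -0.001 -1.   ] F [-0.41  0.02  0.01] q7 -0.47
tool shift mm [  9.1   0.4 150.7] len 151.0 rz -0.38
```

View pics/w1.png

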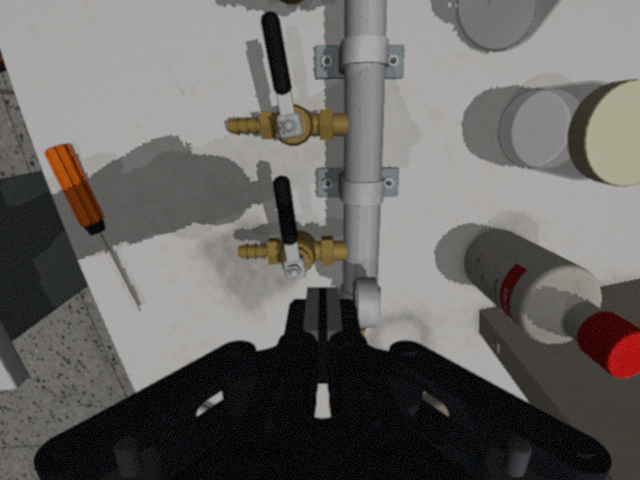

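The wrist view shows cap nuts at (293,269) and (289,126), with the sleeves up from them, tipped left; the tool is aligned with the manifold.

```bash
python3 -c "
from h import *
c=load('w1.npz')
print(ray(c,[[293,269],[289,126]],.107)); print(ray(c,[[302,290],[342,290]],.231)); print(ray(c,[[283,182],[290,240],[270,18],[283,90]],.102))
print(ray(c,[[238,252],[226,126]],.05))
T=ray(c,[[366,10],[364,250]],.067);t=T[0]-T[1];print(np.degrees(np.arctan2(-t[0],t[1])))
"
```

```text
[[ 0.5844458  -0.01034846  0.107     ]
 [ 0.60507695  0.09714931  0.107     ]]
[[0.60690482 0.02856968 0.231     ]
 [0.62391821 0.02526792 0.231     ]]
[[0.59141343 0.05828752 0.102     ]
 [0.58662524 0.01234556 0.102     ]
 [0.6071309  0.16942154 0.102     ]
 [0.60574102 0.12210969 0.102     ]]
[[ 0.52693462 -0.00588551  0.05      ]
 [ 0.54641972  0.10842547  0.05      ]]
-9.710844326193477
```

{"op": "arm_command", "data": {"rows": [[0.009,0,0.03,0,0,0,255],[0,0,0.03,0,0,0,255],[0,0,0.03,0,0,0,255],[0,0,0.03,0,0,0,255],[0,0,0.02,0,0,0,255],[0,0,0.01,0,0,0,255],[0,0,0,0,0,0,255]]}}

```text
t: 3.35
position: [0.6151, 0.0274, 0.0798]
tcp_rot: [-2.429, -1.99, 0.005]
force: [-0.7, 0.1, 0.9]
opening: -0.0001
finger_force: 0.0
```

```bash
cat >> h.py <<'E'
EX=np.array([.983,-.184]);EY=np.array([.184,.983])
C={1:np.array([.6235,.2095]),2:np.array([.6022,.0965]),3:np.array([.5812,-.0168])}
def pose(k,t,r,g):
    a=-np.sin(t)*EX+np.cos(t)*EY; b=np.cos(t)*EX+np.sin(t)*EY
    return C[k]+r*a+g*b
def rel(k):
    from plant import readout
    from scipy.spatial.transform import Rotation as R
    s=readout.read_state();M=R.from_rotvec(s["tcp_rot"]).as_matrix()
    d=M.T[:2,:2]@(s["position"][:2]-C[k]); yw=np.arctan2(M[1,0],M[0,0])
    t=yw-np.arctan2(EY[1],EY[0])
    f=M.T@s["force"]; print("t",round(s["t"],2),"ttool deg",np.degrees(t).round(2),"r,g mm",(1e3*d).round(1),"z",s["position"][2].round(4),"Ftool",f.round(2),"Mz",s["moment"].round(2))
E
python3 -c "
from h import *
rel(3)"
```

```text
t 3.35 ttool deg -0.74 r,g mm [50.  24.6] z 0.0798 Ftool [-0.07 -0.7  -0.92] Mz [-0.   -0.01  0.06]
```

{"op": "arm_command", "data": {"rows": [[0.002,-0.0045,0,0,0,-5,255],[0.002,-0.0045,0,0,0,-5,255],[0.002,-0.0045,0,0,0,-5,255],[0.002,-0.0045,0,0,0,-5,255],[0.002,-0.0045,0,0,0,-5,255],[0.002,-0.0045,0,0,0,-5,255],[0,0,0,0,0,0,255]]}}

```text
t: 4.05
position: [0.5906, 0.0392, 0.0829]
tcp_rot: [1.83, 2.551, 0.004]
force: [2.1, -0.0, 1.6]
opening: -0.0002
finger_force: 0.4
```

```bash
python3 -c "
from h import *
rel(3)"
```

```text
t 4.05 ttool deg 29.29 r,g mm [50.1 26.8] z 0.0829 Ftool [-0.67  1.95 -1.54] Mz [ 0.04 -0.14  0.  ]
```

{"op": "arm_command", "data": {"rows": [[0.001,-0.0027,0.0015,0,0,-2.5,255],[0.001,-0.0027,0.001,0,0,-2.5,255],[0,0,0,0,0,0,255]]}}

```text
t: 4.35
position: [0.5835, 0.0393, 0.079]
tcp_rot: [1.716, 2.631, 0.0]
force: [0.9, 0.3, 0.5]
opening: -0.0002
finger_force: 0.7
```

```bash
python3 -c "
from h import *
rel(3)
from plant import imaging
c=imaging.capture('wrist');cv2.imwrite('pics/w2.png',c['frame'][:,:,::-1]);np.savez('w2.npz',**c)"
```

```text
t 4.35 ttool deg 34.38 r,g mm [50.4 24.8] z 0.079 Ftool [-0.1   0.96 -0.53] Mz [ 0.03 -0.25  0.02]
```

View pics/w2.png

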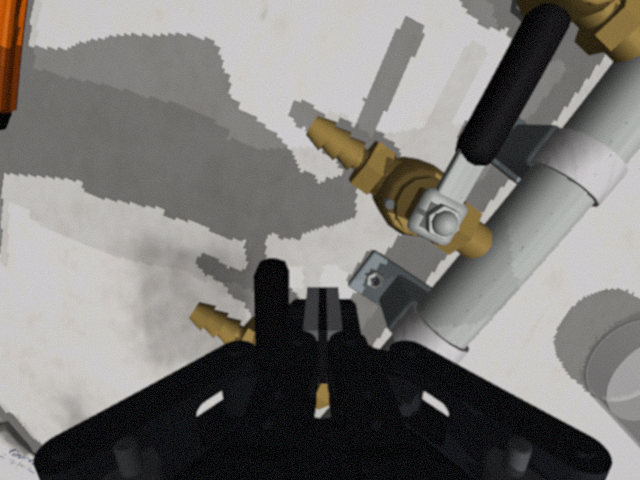

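The sleeve at (270,300) lies alongside the fingers, nearly parallel: the lever follows the tool at about 34°. On in small steps.

{"op": "arm_command", "data": {"rows": [[0.001,-0.0023,0,0,0,-2.5,255],[0.001,-0.0023,0,0,0,-2.5,255],[0,0,0,0,0,0,255]]}}

```text
t: 4.7
position: [0.5783, 0.0391, 0.0787]
tcp_rot: [-1.601, -2.703, 0.0]
force: [0.8, 0.7, 0.9]
opening: -0.0002
finger_force: 0.6
```

```bash
python3 -c "
from h import *
rel(3)"
```

```text
t 4.7 ttool deg 39.32 r,g mm [50.4 24.3] z 0.0787 Ftool [ 0.25  1.08 -0.86] Mz [ 0.07 -0.26  0.02]
```

Free so far.

{"op": "arm_command", "data": {"rows": [[0.001,-0.0023,0,0,0,-2.5,255],[0.001,-0.0023,0,0,0,-2.5,255],[0,0,0,0,0,0,255]]}}

```text
t: 5.0
position: [0.5734, 0.0384, 0.0787]
tcp_rot: [-1.483, -2.769, 0.001]
force: [2.0, 0.6, -0.4]
opening: 0.0002
finger_force: 0.5
```

```bash
python3 -c "
from h import *
rel(3)"
```

```text
t 5.0 ttool deg 44.28 r,g mm [50.3 24.1] z 0.0787 Ftool [-0.67  2.01  0.36] Mz [ 0.02 -0.2  -0.02]
```

{"op": "arm_command", "data": {"rows": [[0.001,-0.0023,0,0,0,-2.5,255],[0.001,-0.0023,0,0,0,-2.5,255],[0,0,0,0,0,0,255]]}}

```text
t: 5.3
position: [0.5685, 0.0374, 0.0786]
tcp_rot: [-1.361, -2.831, 0.001]
force: [1.4, 0.4, -0.5]
opening: 0.0003
finger_force: 0.5
```

```bash
python3 -c "
from h import *
rel(3)"
```

```text
t 5.3 ttool deg 49.25 r,g mm [50.3 24. ] z 0.0786 Ftool [-0.56  1.39  0.54] Mz [-0.02 -0.27  0.01]
```

{"op": "arm_command", "data": {"rows": [[0.001,-0.0023,0,0,0,-2.5,255],[0.001,-0.0023,0,0,0,-2.5,255],[0,0,0,0,0,0,255]]}}

```text
t: 5.6
position: [0.5637, 0.036, 0.0787]
tcp_rot: [-1.237, -2.888, 0.0]
force: [0.9, 0.1, 0.1]
opening: -0.0002
finger_force: 0.5
```

{"op": "arm_command", "data": {"rows": [[0.001,-0.0023,0,0,0,-2.5,255],[0,0,0,0,0,0,255]]}}

```text
t: 5.8
position: [0.5614, 0.0353, 0.0787]
tcp_rot: [-1.173, -2.914, 0.0]
force: [1.4, 0.1, -0.5]
opening: -0.0003
finger_force: 0.5
```

```bash
python3 -c "
from h import *
rel(3)"
```

```text
t 5.8 ttool deg 56.74 r,g mm [50.3 23.9] z 0.0787 Ftool [-0.96  1.04  0.53] Mz [ 0.04 -0.29  0.02]
```

Right cock swings freely. On to near the stop.

{"op": "arm_command", "data": {"rows": [[0.0017,-0.004,0,0,0,-4.5,255],[0.0017,-0.004,0,0,0,-4.5,255],[0.0017,-0.004,0,0,0,-4.5,255],[0.0017,-0.004,0,0,0,-4.5,255],[0.0017,-0.004,0,0,0,-4.5,255],[0.0017,-0.004,0,0,0,-4.5,255],[0,0,0,0,0,0,255]]}}

```text
t: 6.5
position: [0.5398, 0.0205, 0.0786]
tcp_rot: [-0.462, -3.107, -0.0]
force: [0.4, 0.9, -1.1]
opening: -0.0
finger_force: 0.3
```

{"op": "arm_command", "data": {"rows": [[0.001,-0.0023,0,0,0,-2.5,255],[0,0,0,0,0,0,255]]}}

```text
t: 6.7
position: [0.5384, 0.019, 0.0787]
tcp_rot: [-0.394, -3.116, -0.0]
force: [0.5, 1.0, -0.3]
opening: -0.0001
finger_force: 0.5
```

```bash
python3 -c "
from h import *
rel(3)"
```

```text
t 6.7 ttool deg 86.19 r,g mm [50.4 24. ] z 0.0787 Ftool [-0.18  1.12  0.28] Mz [ 0.15 -0.14  0.04]
```

{"op": "arm_command", "data": {"rows": [[0,-0.002,0,0,0,-1.8,255],[0,0,0,0,0,0,255]]}}

```text
t: 6.9
position: [0.5374, 0.017, 0.0786]
tcp_rot: [-0.341, -3.122, 0.0]
force: [-0.8, 2.1, -0.1]
opening: -0.0
finger_force: 0.7
```

{"op": "arm_command", "data": {"rows": [[0,-0.002,0,0,0,-2,255],[0,0,0,0,0,0,255]]}}

```text
t: 7.1
position: [0.537, 0.0149, 0.0786]
tcp_rot: [-0.288, -3.127, 0.0]
force: [-0.1, 2.9, -0.1]
opening: 0.0001
finger_force: 0.7
```

{"op": "arm_command", "data": {"rows": [[0,-0.0015,0,0,0,0,255],[0,0,0,0,0,0,255]]}}

```text
t: 7.3
position: [0.5369, 0.0134, 0.0787]
tcp_rot: [-0.287, -3.128, 0.0]
force: [-1.1, 0.9, -0.8]
opening: -0.0
finger_force: 0.8
```

```bash
python3 -c "
from h import *
rel(3)"
```

```text
t 7.3 ttool deg 90.1 r,g mm [49.1 21.6] z 0.0787 Ftool [1.25 0.73 0.82] Mz [ 0.4   0.21 -0.01]
```

{"op": "arm_command", "data": {"rows": [[0,-0.0015,0,0,0,0,255],[0,0,0,0,0,0,255]]}}

```text
t: 7.5
position: [0.5368, 0.0124, 0.0788]
tcp_rot: [-0.286, -3.128, -0.001]
force: [-1.9, 3.1, 0.4]
opening: 0.0001
finger_force: 1.3
```

{"op": "arm_command", "data": {"rows": [[0,-0.0015,0,0,0,0,255],[0,0,0,0,0,0,255]]}}

```text
t: 7.7
position: [0.5367, 0.0119, 0.0788]
tcp_rot: [0.285, 3.128, 0.004]
force: [-1.2, 4.8, -1.1]
opening: -0.0001
finger_force: 2.3
```

```bash
python3 -c "
from h import *
rel(3)"
```

```text
t 7.7 ttool deg 90.19 r,g mm [48.9 20.2] z 0.0788 Ftool [2.08 4.52 1.14] Mz [0.98 0.26 0.01]
```

Stop reached (force rising while the tool no longer advances). One more small nudge, back off, and up.

{"op": "arm_command", "data": {"rows": [[0,-0.0015,0,0,0,0,255],[0,0,0,0,0,0,255]]}}

```text
t: 7.9
position: [0.5366, 0.0115, 0.0789]
tcp_rot: [0.284, 3.128, 0.007]
force: [-1.0, 6.9, -2.7]
opening: -0.0002
finger_force: 3.1
```

{"op": "arm_command", "data": {"rows": [[0,0.006,0,0,0,0,255],[0,0.006,0,0,0,0,255],[0,0,-0.03,0,0,0,255],[0,0,-0.03,0,0,0,255],[0,0,-0.02,0,0,0,255],[0,0,0,0,0,0,255]]}}

```text
t: 8.5
position: [0.5413, 0.0204, 0.1615]
tcp_rot: [0.288, 3.122, -0.001]
force: [0.6, 0.2, 0.0]
opening: 0.0005
finger_force: 0.0
```

```bash
python3 -c "
from h import *
p=pose(2,0,.05,.027);print(p);go(*p,.158,79.4)"
```

```text
[0.637941 0.140682]
t 8.5 pos [0.5413 0.0204 0.1615] yaw 169.48 tiltz [ 0.006 -0.001 -1.   ] F [0.6  0.18 0.02] q7 0.69
tool shift mm [-73.1 135.9   4. ] len 154.3 rz 90.08
```

{"op": "arm_command", "data": {"rows": [[-0.0183,0.034,0,0,0,0,255],[-0.0183,0.034,0,0,0,0,255],[-0.0183,0.034,0,0,0,0,255],[-0.0183,0.034,0,0,0,0,255],[0,0,0,0,0,8.2,255],[0,0,0,0,0,8.2,255],[0,0,0,0,0,8.2,255],[0,0,0,0,0,8.2,255],[0,0,0,0,0,8.2,255],[0,0,0,0,0,8.2,255],[0,0,0,0,0,8.2,255],[0,0,0,0,0,8.2,255]]}}

```text
t: 9.7
position: [0.6351, 0.1401, 0.1577]
tcp_rot: [1.943, 2.468, -0.004]
force: [-1.1, -0.4, -0.0]
opening: 0.0001
finger_force: 0.0
```

{"op": "arm_command", "data": {"rows": [[0,0,0,0,0,8.2,255],[0,0,0,0,0,8.2,255],[0,0,0,0,0,8.1,255],[0,0,0,0,0,0,255]]}}

```text
t: 10.1
position: [0.6351, 0.1405, 0.1579]
tcp_rot: [2.415, 2.007, -0.004]
force: [1.3, 0.2, 0.6]
opening: -0.0
finger_force: 0.0
```

```bash
python3 -c "
from h import *
p=pose(2,0,.05,.027);go(*p,.08,79.4);rel(2)
from plant import imaging
c=imaging.capture('top');np.savez('top1.npz',**c)
f=c['frame'];
cv2.imwrite('pics/crop1.png',cv2.resize(f[165:275,195:405,::-1],None,fx=3.8,fy=3.8,interpolation=cv2.INTER_CUBIC))"
```

```text
t 10.1 pos [0.6351 0.1405 0.1579] yaw 79.44 tiltz [-0.001 -0.002 -1.   ] F [1.3  0.23 0.61] q7 -0.71
tool shift mm [ 0.9  2.8 77.9] len 78.0 rz 0.04
t 10.1 ttool deg 0.04 r,g mm [49.2 24.3] z 0.1579 Ftool [ 0.46  1.23 -0.61] Mz [-0.01 -0.05 -0.04]
```

View pics/crop1.png

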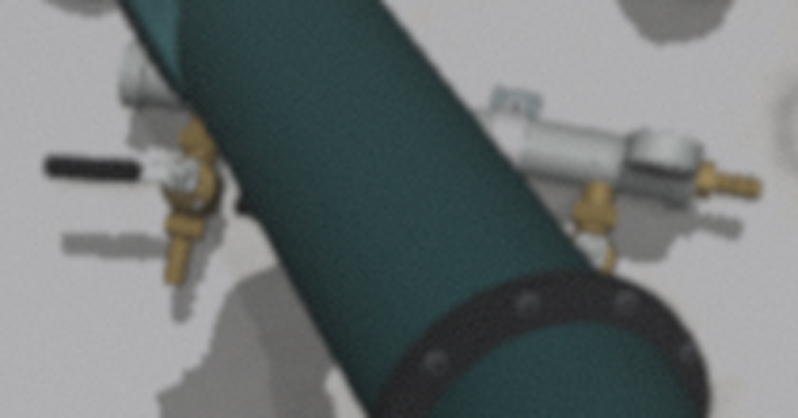

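The arm hides cocks 2 and 3; lever 3 no longer lies crosswise. Descending behind the middle lever.

{"op": "arm_command", "data": {"rows": [[0,0,0.03,0,0,0,255],[0,0,0.03,0,0,0,255],[0,0,0.018,0,0,0,255],[0,0,0,0,0,0,255]]}}

```text
t: 10.55
position: [0.633, 0.1399, 0.0775]
tcp_rot: [-2.412, -2.009, 0.01]
force: [-0.6, -0.6, 0.4]
opening: 0.0002
finger_force: 0.0
```

{"op": "arm_command", "data": {"rows": [[0.002,-0.0045,0,0,0,-5,255],[0.002,-0.0045,0,0,0,-5,255],[0.002,-0.0045,0,0,0,-5,255],[0.002,-0.0045,0,0,0,-5,255],[0.002,-0.0045,0,0,0,-5,255],[0.002,-0.0045,0,0,0,-5,255],[0,0,0,0,0,0,255]]}}

```text
t: 11.25
position: [0.6094, 0.152, 0.0819]
tcp_rot: [1.812, 2.564, 0.002]
force: [0.9, -0.2, 1.1]
opening: -0.0003
finger_force: 0.4
```

```bash
python3 -c "
from h import *
rel(2)"
```

```text
t 11.25 ttool deg 30.11 r,g mm [49.9 25.3] z 0.0819 Ftool [-0.5   0.74 -1.07] Mz [-0.02 -0.18 -0.03]
```

{"op": "arm_command", "data": {"rows": [[0.001,-0.0027,0.0015,0,0,-2.5,255],[0.001,-0.0027,0.001,0,0,-2.5,255],[0,0,0,0,0,0,255]]}}

```text
t: 11.55
position: [0.6025, 0.1523, 0.0785]
tcp_rot: [1.699, 2.642, 0.0]
force: [1.5, 0.6, 0.8]
opening: -0.0002
finger_force: 0.7
```

{"op": "arm_command", "data": {"rows": [[0.001,-0.0023,0,0,0,-2.5,255],[0,0,0,0,0,0,255]]}}

```text
t: 11.75
position: [0.5999, 0.1522, 0.0783]
tcp_rot: [-1.642, -2.678, 0.0]
force: [1.5, 0.1, 1.4]
opening: -0.0002
finger_force: 0.6
```

```bash
python3 -c "
from h import *
rel(2)"
```

```text
t 11.75 ttool deg 37.55 r,g mm [50.7 23.2] z 0.0783 Ftool [-0.62  1.37 -1.4 ] Mz [ 0.03 -0.27 -0.01]
```

{"op": "arm_command", "data": {"rows": [[0.001,-0.0023,0,0,0,-2.5,255],[0.001,-0.0023,0,0,0,-2.5,255],[0,0,0,0,0,0,255]]}}

```text
t: 12.05
position: [0.5949, 0.1516, 0.0782]
tcp_rot: [-1.525, -2.746, 0.0]
force: [0.8, -0.3, 1.2]
opening: 0.0002
finger_force: 0.5
```

{"op": "arm_command", "data": {"rows": [[0.001,-0.0023,0,0,0,-2.5,255],[0.001,-0.0023,0,0,0,-2.5,255],[0,0,0,0,0,0,255]]}}

```text
t: 12.35
position: [0.59, 0.1506, 0.0782]
tcp_rot: [-1.405, -2.81, 0.001]
force: [2.2, 0.0, -0.1]
opening: -0.0001
finger_force: 0.5
```

{"op": "arm_command", "data": {"rows": [[0.001,-0.0023,0,0,0,-2.5,255],[0.001,-0.0023,0,0,0,-2.5,255],[0,0,0,0,0,0,255]]}}

```text
t: 12.65
position: [0.5851, 0.1494, 0.0781]
tcp_rot: [-1.281, -2.868, 0.001]
force: [2.3, 0.2, -0.3]
opening: -0.0002
finger_force: 0.5
```

{"op": "arm_command", "data": {"rows": [[0.001,-0.0023,0,0,0,-2.5,255],[0.001,-0.0023,0,0,0,-2.5,255],[0,0,0,0,0,0,255]]}}

```text
t: 12.95
position: [0.5804, 0.1478, 0.0782]
tcp_rot: [-1.156, -2.921, 0.0]
force: [1.7, 0.3, 0.0]
opening: 0.0001
finger_force: 0.5
```

```bash
python3 -c "
from h import *
rel(2)"
```

```text
t 12.95 ttool deg 57.43 r,g mm [51.  22.6] z 0.0782 Ftool [-1.09  1.38 -0.02] Mz [ 0.05 -0.23  0.01]
```

Middle is free too.

{"op": "arm_command", "data": {"rows": [[0.0017,-0.004,0,0,0,-4.5,255],[0.0017,-0.004,0,0,0,-4.5,255],[0.0017,-0.004,0,0,0,-4.5,255],[0.0017,-0.004,0,0,0,-4.5,255],[0.0017,-0.004,0,0,0,-4.5,255],[0.0017,-0.004,0,0,0,-4.5,255],[0,0,0,0,0,0,255]]}}

```text
t: 13.65
position: [0.559, 0.1329, 0.0782]
tcp_rot: [-0.442, -3.109, -0.0]
force: [1.1, 0.9, -0.8]
opening: -0.0001
finger_force: 0.4
```

{"op": "arm_command", "data": {"rows": [[0.001,-0.0023,0,0,0,-2.5,255],[0,0,0,0,0,0,255]]}}

```text
t: 13.85
position: [0.5576, 0.1313, 0.0782]
tcp_rot: [-0.375, -3.119, -0.0]
force: [0.2, 1.6, -0.3]
opening: 0.0004
finger_force: 0.5
```

{"op": "arm_command", "data": {"rows": [[0,-0.0015,0,0,0,-2,255],[0,0,0,0,0,0,255]]}}

```text
t: 14.05
position: [0.5568, 0.13, 0.0782]
tcp_rot: [-0.316, -3.124, -0.0]
force: [0.8, 2.0, -0.0]
opening: 0.0001
finger_force: 0.6
```

```bash
python3 -c "
from h import *
rel(2)"
```

```text
t 14.05 ttool deg 89.04 r,g mm [51.2 23.7] z 0.0782 Ftool [-0.38  2.13  0.  ] Mz [0.3  0.11 0.02]
```

{"op": "arm_command", "data": {"rows": [[0,-0.0015,0,0,0,-1,255],[0,0,0,0,0,0,255]]}}

```text
t: 14.25
position: [0.5566, 0.1282, 0.0782]
tcp_rot: [-0.289, -3.127, 0.0]
force: [-0.1, 1.8, 0.3]
opening: 0.0
finger_force: 0.7
```

{"op": "arm_command", "data": {"rows": [[0,-0.0015,0,0,0,0,255],[0,0,0,0,0,0,255]]}}

```text
t: 14.45
position: [0.5565, 0.1265, 0.0782]
tcp_rot: [-0.289, -3.128, 0.0]
force: [-1.2, 2.1, -1.1]
opening: -0.0003
finger_force: 0.8
```

{"op": "arm_command", "data": {"rows": [[0,-0.0015,0,0,0,0,255],[0,0,0,0,0,0,255]]}}

```text
t: 14.65
position: [0.5564, 0.1257, 0.0783]
tcp_rot: [-0.289, -3.128, -0.002]
force: [-0.6, 2.8, -1.0]
opening: 0.0
finger_force: 1.3
```

{"op": "arm_command", "data": {"rows": [[0,-0.0015,0,0,0,0,255],[0,0,0,0,0,0,255]]}}

```text
t: 14.85
position: [0.5563, 0.1252, 0.0783]
tcp_rot: [0.288, 3.128, 0.004]
force: [-1.2, 3.8, -1.2]
opening: 0.0001
finger_force: 2.3
```

{"op": "arm_command", "data": {"rows": [[0,-0.0015,0,0,0,0,255],[0,0,0,0,0,0,255]]}}

```text
t: 15.05
position: [0.5562, 0.1248, 0.0784]
tcp_rot: [0.287, 3.128, 0.007]
force: [-0.5, 5.9, -2.6]
opening: -0.0
finger_force: 3.0
```

{"op": "arm_command", "data": {"rows": [[0,0.006,0,0,0,0,255],[0,0.006,0,0,0,0,255],[0,0,-0.03,0,0,0,255],[0,0,-0.03,0,0,0,255],[0,0,-0.02,0,0,0,255],[0,0,0,0,0,0,255]]}}

```text
t: 15.65
position: [0.5606, 0.134, 0.1611]
tcp_rot: [0.29, 3.123, 0.0]
force: [0.9, 0.4, 0.0]
opening: -0.0002
finger_force: 0.0
```

```bash
python3 -c "
from h import *
p=pose(1,0,.05,.027);print(p);go(*p,.158,79.4)"
```

```text
[0.659241 0.253682]
t 15.65 pos [0.5606 0.134  0.1611] yaw 169.37 tiltz [ 0.006 -0.    -1.   ] F [0.91 0.41 0.05] q7 0.49
tool shift mm [-74.8 135.8   3.6] len 155.1 rz 89.97
```

{"op": "arm_command", "data": {"rows": [[-0.0185,0.034,0,0,0,0,255],[-0.0185,0.034,0,0,0,0,255],[-0.0185,0.034,0,0,0,0,255],[-0.0185,0.034,0,0,0,0,255],[0,0,0,0,0,8.2,255],[0,0,0,0,0,8.2,255],[0,0,0,0,0,8.2,255],[0,0,0,0,0,8.2,255],[0,0,0,0,0,8.2,255],[0,0,0,0,0,8.2,255],[0,0,0,0,0,8.2,255],[0,0,0,0,0,8.2,255]]}}

```text
t: 16.85
position: [0.6557, 0.2527, 0.1569]
tcp_rot: [1.945, 2.466, -0.005]
force: [0.2, 0.2, -0.7]
opening: -0.0003
finger_force: 0.0
```

{"op": "arm_command", "data": {"rows": [[0,0,0,0,0,8.2,255],[0,0,0,0,0,8.2,255],[0,0,0,0,0,8.1,255],[0,0,0,0,0,0,255]]}}

```text
t: 17.25
position: [0.6556, 0.2532, 0.1573]
tcp_rot: [2.417, 2.004, -0.004]
force: [0.1, 0.1, -0.1]
opening: 0.0002
finger_force: 0.0
```

{"op": "arm_command", "data": {"rows": [[0,0,0.03,0,0,0,255],[0,0,0.03,0,0,0,255],[0,0,0.018,0,0,0,255],[0,0,0,0,0,0,255]]}}

```text
t: 17.65
position: [0.6536, 0.2525, 0.0766]
tcp_rot: [-2.415, -2.007, 0.011]
force: [0.4, 0.2, -0.7]
opening: -0.0002
finger_force: 0.0
```

```bash
python3 -c "
from h import *
rel(1)"
```

```text
t 17.65 ttool deg 0.04 r,g mm [47.8 21.7] z 0.0766 Ftool [0.3  0.34 0.72] Mz [-0.03  0.06  0.08]
```

{"op": "arm_command", "data": {"rows": [[0.003,-0.004,0,0,0,-5,255],[0.003,-0.004,0,0,0,-5,255],[0.002,-0.0042,0,0,0,-5,255],[0.002,-0.0045,0,0,0,-5,255],[0.002,-0.0045,0,0,0,-5,255],[0,0,0,0,0,0,255]]}}

```text
t: 18.25
position: [0.6363, 0.2666, 0.0816]
tcp_rot: [1.925, 2.482, 0.004]
force: [1.3, -1.2, 0.0]
opening: -0.0001
finger_force: 0.4
```

```bash
python3 -c "
from h import *
rel(1)"
```

```text
t 18.25 ttool deg 25.01 r,g mm [52.1 26.6] z 0.0816 Ftool [-1.47  1.01 -0.03] Mz [ 0.08 -0.13 -0.01]
```

{"op": "arm_command", "data": {"rows": [[0.001,-0.0025,0.0015,0,0,-2.5,255],[0.001,-0.0025,0.0015,0,0,-2.5,255],[0,0,0,0,0,0,255]]}}

```text
t: 18.55
position: [0.6299, 0.267, 0.0775]
tcp_rot: [1.815, 2.564, 0.001]
force: [1.0, 1.1, 1.6]
opening: 0.0002
finger_force: 0.7
```

{"op": "arm_command", "data": {"rows": [[0.001,-0.0025,0,0,0,-2.5,255],[0.001,-0.0025,0,0,0,-2.5,255],[0,0,0,0,0,0,255]]}}

```text
t: 18.85
position: [0.6243, 0.2671, 0.0773]
tcp_rot: [-1.703, -2.64, 0.0]
force: [1.6, 0.7, 1.2]
opening: -0.0002
finger_force: 0.6
```

```bash
python3 -c "
from h import *
rel(1)"
```

```text
t 18.85 ttool deg 34.96 r,g mm [52.1 24.5] z 0.0773 Ftool [-0.07  1.72 -1.17] Mz [ 0.14 -0.1  -0.02]
```

Lever now about 31°.

{"op": "arm_command", "data": {"rows": [[0.001,-0.0023,0,0,0,-2.5,255],[0.0005,-0.0015,0,0,0,-1.5,255],[0,0,0,0,0,0,255]]}}

```text
t: 19.15
position: [0.6204, 0.2669, 0.0774]
tcp_rot: [-1.61, -2.697, -0.001]
force: [1.1, 1.4, 1.3]
opening: -0.0
finger_force: 0.7
```

{"op": "arm_command", "data": {"rows": [[0.001,-0.0023,0,0,0,-2.5,255],[0.0005,-0.0015,0,0,0,-1.5,255],[0,0,0,0,0,0,255]]}}

```text
t: 19.45
position: [0.6186, 0.2672, 0.0776]
tcp_rot: [1.514, 2.75, 0.008]
force: [5.3, 2.1, -2.2]
opening: -0.0002
finger_force: 2.9
```

```bash
python3 -c "
from h import *
rel(1)"
```

```text
t 19.45 ttool deg 42.92 r,g mm [51.4 26.8] z 0.0776 Ftool [-1.06  5.61  2.2 ] Mz [ 0.52 -1.09 -0.06]
```

It binds here (5.6 N, tool halted, lever ≈36°). A small extra press, then back off and go to its front side.

{"op": "arm_command", "data": {"rows": [[0,-0.001,0,0,0,0,255],[0,0,0,0,0,0,255]]}}

```text
t: 19.65
position: [0.6183, 0.2671, 0.0777]
tcp_rot: [1.515, 2.749, 0.01]
force: [6.0, 3.8, -2.7]
opening: 0.0
finger_force: 3.3
```

{"op": "arm_command", "data": {"rows": [[0,0.006,0,0,0,0,255],[0,0.006,0,0,0,0,255],[0,0,-0.03,0,0,0,255],[0,0,-0.03,0,0,0,255],[0,0,-0.02,0,0,0,255],[0,0,0,0,0,0,255]]}}

```text
t: 20.25
position: [0.6265, 0.2732, 0.1601]
tcp_rot: [1.514, 2.751, 0.005]
force: [0.2, 0.3, -0.6]
opening: 0.0003
finger_force: 0.0
```

```bash
python3 -c "
from h import *
rel(1);p=pose(1,.66,.05,-.032);print(p);go(*p,.08,79.4+.66*57.3)"
```

```text
t 20.25 ttool deg 42.94 r,g mm [52.2 36.6] z 0.1601 Ftool [0.12 0.31 0.63] Mz [ 0.03  0.   -0.07]
[0.57217321 0.23933406]
t 20.25 pos [0.6265 0.2732 0.1601] yaw 122.34 tiltz [ 0.003  0.002 -1.   ] F [ 0.19  0.27 -0.63] q7 -0.31
tool shift mm [  0.5 -64.3  79.9] len 102.6 rz 5.12
```

{"op": "arm_command", "data": {"rows": [[0,-0.034,0,0,0,0,255],[0,-0.034,0,0,0,5.1,255],[0,0,0.03,0,0,0,255],[0,0,0.03,0,0,0,255],[0,0,0.022,0,0,0,255],[0,0,0,0,0,0,255]]}}

```text
t: 20.85
position: [0.5646, 0.2333, 0.0712]
tcp_rot: [-1.633, -2.678, 0.014]
force: [0.8, -0.6, -0.1]
opening: -0.0001
finger_force: 0.0
```

```bash
python3 -c "
from h import *
rel(1)"
```

```text
t 20.85 ttool deg 37.86 r,g mm [ 48.1 -41.5] z 0.0712 Ftool [-0.88  0.42  0.13] Mz [-0.06  0.01  0.03]
```

{"op": "arm_command", "data": {"rows": [[0.001,0.009,-0.004,0,0,0,255],[0.001,0.008,-0.002,0,0,0,255],[0,0,0,0,0,0,255]]}}

```text
t: 21.15
position: [0.5849, 0.2471, 0.0832]
tcp_rot: [1.635, 2.68, 0.007]
force: [-0.1, 0.5, 0.4]
opening: 0.0003
finger_force: 0.0
```

{"op": "arm_command", "data": {"rows": [[0.002,0.0045,0,0,0,5,255],[0.002,0.0045,0,0,0,5,255],[0.002,0.0045,0,0,0,5,255],[0.002,0.0045,0,0,0,5,255],[0.002,0.0045,0,0,0,5,255],[0,0,0,0,0,0,255]]}}

```text
t: 21.75
position: [0.6013, 0.2615, 0.0822]
tcp_rot: [2.177, 2.264, 0.001]
force: [-1.0, -0.1, 0.4]
opening: 0.0003
finger_force: 0.4
```

```bash
python3 -c "
from h import *
rel(1)"
```

```text
t 21.75 ttool deg 12.85 r,g mm [ 52.9 -20.2] z 0.0822 Ftool [-0.04 -1.03 -0.36] Mz [-0.09  0.12  0.02]
```

{"op": "arm_command", "data": {"rows": [[0.0005,0.0031,0.001,0,0,3.5,255],[0.0005,0.0031,0.001,0,0,3.5,255],[0,0,0,0,0,0,255]]}}

```text
t: 22.05
position: [0.6072, 0.2631, 0.08]
tcp_rot: [-2.309, -2.13, -0.002]
force: [-1.7, 0.3, 1.3]
opening: -0.0004
finger_force: 0.5
```

{"op": "arm_command", "data": {"rows": [[0.0005,0.0025,0,0,0,3,255],[0,0,0,0,0,0,255]]}}

```text
t: 22.25
position: [0.6094, 0.2635, 0.0798]
tcp_rot: [-2.363, -2.069, -0.002]
force: [-1.5, 0.9, 0.2]
opening: -0.0
finger_force: 0.7
```

{"op": "arm_command", "data": {"rows": [[0,0.002,0,0,0,2,255],[0,0,0,0,0,0,255]]}}

```text
t: 22.45
position: [0.6116, 0.2629, 0.0795]
tcp_rot: [-2.401, -2.025, -0.001]
force: [-1.6, 0.6, 0.0]
opening: -0.0002
finger_force: 0.8
```

```bash
python3 -c "
from h import *
rel(1)"
```

```text
t 22.45 ttool deg 0.88 r,g mm [ 50.6 -20.8] z 0.0795 Ftool [ 0.35 -1.69 -0.05] Mz [ 0.31  0.32 -0.01]
```

{"op": "arm_command", "data": {"rows": [[0,0.0015,0,0,0,0.9,255],[0,0,0,0,0,0,255]]}}

```text
t: 22.65
position: [0.6132, 0.2623, 0.0793]
tcp_rot: [-2.418, -2.006, -0.001]
force: [-1.0, 1.8, 0.2]
opening: -0.0003
finger_force: 0.8
```

{"op": "arm_command", "data": {"rows": [[0,0.0015,0,0,0,0,255],[0,0,0,0,0,0,255]]}}

```text
t: 22.85
position: [0.6144, 0.2621, 0.0793]
tcp_rot: [-2.418, -2.005, -0.0]
force: [-2.1, 2.9, 0.7]
opening: -0.0
finger_force: 1.1
```

{"op": "arm_command", "data": {"rows": [[0,0.0015,0,0,0,0,255],[0,0,0,0,0,0,255]]}}

```text
t: 23.05
position: [0.615, 0.2621, 0.0793]
tcp_rot: [-2.417, -2.005, 0.002]
force: [-4.1, 2.0, 2.0]
opening: 0.0001
finger_force: 2.2
```

{"op": "arm_command", "data": {"rows": [[0,0.0015,0,0,0,0,255],[0,0,0,0,0,0,255]]}}

```text
t: 23.25
position: [0.6155, 0.262, 0.0792]
tcp_rot: [-2.416, -2.005, 0.004]
force: [-6.4, 2.1, 2.8]
opening: -0.0002
finger_force: 3.2
```

```bash
python3 -c "
from h import *
rel(1)"
```

```text
t 23.25 ttool deg -0.01 r,g mm [ 50.1 -17.6] z 0.0792 Ftool [ 0.87 -6.64 -2.73] Mz [ 0.58  1.12 -0.01]
```

Shut stop felt. Back off, up, and head for the grease.

{"op": "arm_command", "data": {"rows": [[0,-0.006,0,0,0,0,255],[0,-0.008,0,0,0,0,255],[0,0,-0.03,0,0,0,255],[0,0,-0.04,0,0,0,255],[0,0,-0.04,0,0,0,255],[0,0,-0.03,0,0,0,255],[0,0,0,0,0,0,255]]}}

```text
t: 23.95
position: [0.6074, 0.2645, 0.2247]
tcp_rot: [2.416, 2.001, 0.016]
force: [0.6, 0.9, 0.4]
opening: 0.0004
finger_force: 0.0
```

```bash
python3 -c "
from h import *
c=load('top0.npz')
g=lambda u,v:(400+u/4-.37,270+v/4-.37)
cap=ray(c,[g(118,236)],.012)[0];tail=ray(c,[g(265,65)],.008)[0];star=ray(c,[g(254,83)],.02)[0]
a=(tail-cap)[:2];L=np.hypot(*a);print(cap,tail,L,'mid',(cap+tail)/2,'yaw',np.degrees(np.arctan2(a[1],a[0])))
m=cap[:2]+a/L*.068;print('mid by 68',m)
print('bkr,bung,timer',ray(c,[[171,267],[158,298],[177,327]],.05).round(3).tolist(), ray(c,[[467,185]],.08))
import numpy as np
a=a/L; yaw=np.degrees(np.arctan2(a[1],a[0])); go(m[0]-.05*0,m[1],.23,yaw)"
```

```text
[ 0.37753814 -0.19635852  0.012     ] [ 0.47234143 -0.2814328   0.008     ] 0.12737856622983568 mid [ 0.42493978 -0.23889566  0.01      ] yaw -41.904067328197385
mid by 68 [ 0.4281481  -0.24177473]
bkr,bung,timer [[0.507, 0.368, 0.05], [0.44, 0.394, 0.05], [0.379, 0.351, 0.05]] [[ 0.68623123 -0.27105364  0.08      ]]
t 23.95 pos [0.6074 0.2645 0.2247] yaw 79.26 tiltz [ 0.011  0.003 -1.   ] F [0.57 0.94 0.39] q7 -0.89
tool shift mm [-530.7  -81.7   -8.8] len 537.1 rz 121.16
```

{"op": "arm_command", "data": {"rows": [[-0.0442,-0.0068,0,0,0,0,255],[-0.0442,-0.0068,0,0,0,0,255],[-0.0442,-0.0068,0,0,0,0,255],[-0.0442,-0.0068,0,0,0,0,255],[-0.0442,-0.0068,0,0,0,0,255],[-0.0442,-0.0068,0,0,0,0,255],[-0.0442,-0.0068,0,0,0,0,255],[-0.0442,-0.0068,0,0,0,0,255],[-0.0442,-0.0068,0,0,0,0,255],[-0.0442,-0.0068,0,0,0,0,255],[-0.0442,-0.0068,0,0,0,0,255],[-0.0442,-0.0068,0,0,0,0,255]]}}

```text
t: 25.15
position: [0.4236, -0.2448, 0.2187]
tcp_rot: [2.419, 2.004, -0.002]
force: [0.0, -0.2, 0.0]
opening: 0.0001
finger_force: 0.0
```

{"op": "arm_command", "data": {"rows": [[0,0,0,0,0,-8.4,0],[0,0,0,0,0,-8.4,0],[0,0,0,0,0,-8.4,0],[0,0,0,0,0,-8.4,0],[0,0,0,0,0,-8.4,0],[0,0,0,0,0,-8.4,0],[0,0,0,0,0,-8.4,0],[0,0,0,0,0,0,0],[0,0,0,0,0,0,0]]}}

```text
t: 26.05
position: [0.4247, -0.2428, 0.2188]
tcp_rot: [-1.128, -2.931, 0.001]
force: [0.2, 0.1, 0.2]
opening: 0.0856
finger_force: 0.0
```

```bash
python3 -c "
from h import *
go(.428,-.242,.2,138)
from plant import imaging
c=imaging.capture('wrist');cv2.imwrite('pics/w3.png',c['frame'][:,:,::-1]);np.savez('w3.npz',**c)
c=imaging.capture('top');np.savez('top2.npz',**c)
f=c['frame'];roi=np.zeros(f.shape[:2],bool);roi[185:270,195:375]=1
m=((f.max(2)<50)&roi).astype(np.uint8)
n,l,st,ce=cv2.connectedComponentsWithStats(m)
for i in range(1,n):
    if st[i,4]<40: continue
    w=ray(c,np.argwhere(l==i)[:,::-1],0.10)[:,:2];q=w-w.mean(0);a=np.linalg.svd(q,full_matrices=0)[2][0]; a*=np.sign(a@(EY-EX))
    print(st[i],w.mean(0).round(4),'t',np.arctan2(-a@EX,a@EY),[((w.mean(0)-C[k])@EX,(w.mean(0)-C[k])@EY) for k in C])
"
```

```text
t 26.05 pos [ 0.4247 -0.2428  0.2188] yaw 137.92 tiltz [-0.001 -0.    -1.   ] F [0.25 0.1  0.15] q7 0.95
tool shift mm [-1.9  2.8 18.8] len 19.1 rz -0.08
[209 203  22   7  76] [0.6321 0.2578] t -0.0028957716204745802 [(np.float64(-0.00039514050791461265), np.float64(0.04905339492289997)), (np.float64(-0.000249240507914516), np.float64(0.16405159492289997)), (np.float64(-0.0004534405079146048), np.float64(0.27928949492289995))]
[288 233   9  23 100] [0.5541 0.1042] t 1.5861845713454625 [(np.float64(-0.0488109955398899), np.float64(-0.11628262544129667)), (np.float64(-0.04866509553988981), np.float64(-0.001284425441296659)), (np.float64(-0.048869295539889904), np.float64(0.11395347455870332))]
[342 243   8  24 103] [ 0.533  -0.0071] t 1.559798560220032 [(np.float64(-0.049155416720808746), np.float64(-0.22955044964824325)), (np.float64(-0.04900951672080865), np.float64(-0.11455224964824326)), (np.float64(-0.049213716720808744), np.float64(0.0006856503517567234))]
```

View pics/w3.png

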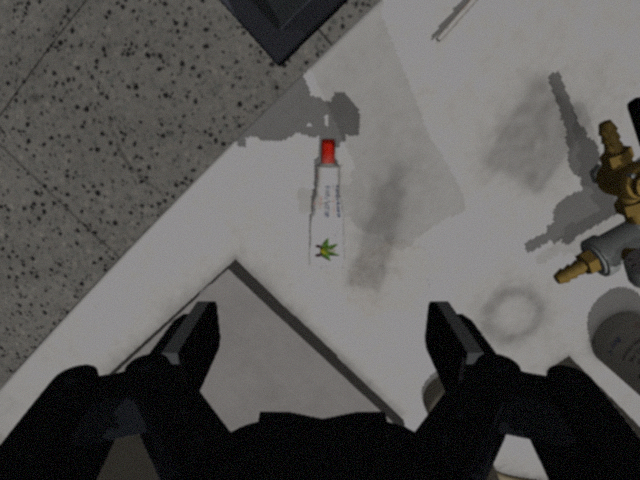

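Levers now read 0.00, 1.59 and 1.56 rad. The tube lies at px (329,139) cap tip to (326,265) tail, well aligned with the tool; a grey board's corner is at (235,262).

```bash
python3 -c "
from h import *
c=load('w3.npz')
P=ray(c,[[329,139],[326,265]],.012)[:,:2];a=P[1]-P[0];L=np.hypot(*a);yaw=np.degrees(np.arctan2(-a[1],-a[0]))
m=P[0]+a/L*.068;print(P,L,yaw,m,(P[0]+P[1])/2)
b=np.array([-a[1],a[0]])/L
e=ray(c,[[308,262],[345,262],[315,170],[339,170]],.01)[:,:2];print('widths',(e-m)@b, 'board',[((q[:2]-m)@(a/L),(q[:2]-m)@b) for q in ray(c,[[235,262],[402,420]],.01)])
mm=P.mean(0);go(mm[0],mm[1],.1,yaw)"
```

```text
[[ 0.38235565 -0.1954957 ]
 [ 0.47514441 -0.28262016]] 0.12728089041128202 136.80327560754424 [ 0.43192818 -0.24204206] [ 0.42875003 -0.23905793]
widths [-0.01884329  0.01981501 -0.01278673  0.01040917] board [(np.float64(0.058683802635403154), np.float64(-0.0954970264691096)), (np.float64(0.26790391930732727), np.float64(0.09991945550041273))]
t 26.15 pos [ 0.4251 -0.2426  0.219 ] yaw 138.0 tiltz [-0. -0. -1.] F [0.3 0.6 0.2] q7 0.95
tool shift mm [ -0.4   5.1 119. ] len 119.2 rz 1.2
```

{"op": "arm_command", "data": {"rows": [[-0.001,0.0045,0.03,0,0,1.2,0],[0,0,0.04,0,0,0,0],[0,0,0.04,0,0,0,0],[0,0,0.04,0,0,0,0],[0,0,0.025,0,0,0,0],[0,0,0.01,0,0,0,0],[0,0,0,0,0,0,0]], "squeeze": 25}}

```text
t: 26.85
position: [0.4289, -0.2393, 0.0334]
tcp_rot: [-1.152, -2.921, 0.001]
force: [0.2, 0.5, 0.8]
opening: 0.0855
finger_force: 0.0
```

```bash
python3 -c "
from h import *
go(.43,-.2405,.004,136.8)"
```

```text
t 26.85 pos [ 0.4289 -0.2393  0.0334] yaw 136.95 tiltz [-0.002  0.    -1.   ] F [0.17 0.46 0.76] q7 0.63
tool shift mm [-1.7 -0.1 29.4] len 29.4 rz 0.15
```

{"op": "arm_command", "data": {"rows": [[-0.0017,0,0.015,0,0,0,0],[0,0,0.013,0,0,0,0],[0,0,0,0,0,0,0],[0,0,0,0,0,0,160],[0,0,0,0,0,0,200],[0,0,0,0,0,0,255],[0,0,0,0,0,0,255],[0,0,0,0,0,0,255],[0,0,0,0,0,0,255],[0,0,0,0,0,0,255],[0,0,0,0,0,0,255]]}}

```text
t: 27.95
position: [0.4307, -0.2411, 0.0071]
tcp_rot: [1.153, 2.921, -0.001]
force: [-0.9, -1.4, 6.4]
opening: 0.0271
finger_force: 24.1
```

{"op": "arm_command", "data": {"rows": [[0,0,-0.015,0,0,0,255],[0,0,-0.03,0,0,0,255],[0,0,-0.04,0,0,0,255],[0,0,-0.04,0,0,0,255],[0,0,-0.04,0,0,0,255],[0,0,-0.03,0,0,0,255],[0,0,0,0,0,0,255]]}}

```text
t: 28.65
position: [0.433, -0.2418, 0.2053]
tcp_rot: [1.151, 2.914, -0.002]
force: [0.7, 0.4, -0.4]
opening: 0.0277
finger_force: 24.8
```

```bash
python3 -c "
from h import *
from plant import readout
print(readout.read_state()['opening'])
p=C[1]-.135*EX;print(p);go(*p,.2,169)"
```

```text
0.027682318980985
[0.490795 0.23434 ]
t 28.65 pos [ 0.433  -0.2418  0.2053] yaw 136.91 tiltz [ 0.008 -0.004 -1.   ] F [ 0.75  0.4  -0.39] q7 0.88
tool shift mm [283.1 387.2   3.7] len 479.7 rz -32.09
```

{"op": "arm_command", "data": {"rows": [[0.0236,0.0323,0,0,0,0,255],[0.0236,0.0323,0,0,0,0,255],[0.0236,0.0323,0,0,0,0,255],[0.0236,0.0323,0,0,0,0,255],[0.0236,0.0323,0,0,0,0,255],[0.0236,0.0323,0,0,0,0,255],[0.0236,0.0323,0,0,0,0,255],[0.0236,0.0323,0,0,0,0,255],[0.0236,0.0323,0,0,0,0,255],[0.0236,0.0323,0,0,0,0,255],[0.0236,0.0323,0,0,0,0,255],[0.0236,0.0323,0,0,0,0,255]]}}

```text
t: 29.85
position: [0.4873, 0.2367, 0.2001]
tcp_rot: [-1.152, -2.921, 0.003]
force: [0.8, 0.7, 0.7]
opening: 0.0274
finger_force: 24.8
```

{"op": "arm_command", "data": {"rows": [[0,0,0,0,0,-8,255],[0,0,0,0,0,-8,255],[0,0,0,0,0,-8,255],[0,0,0,0,0,-8,255],[0,0,0,0,0,0,255]]}}

```text
t: 30.35
position: [0.4873, 0.2351, 0.2]
tcp_rot: [-0.303, -3.125, 0.001]
force: [0.1, -0.2, -0.9]
opening: 0.0274
finger_force: 24.8
```

```bash
python3 -c "
from h import *
from plant import readout,imaging
print(readout.read_state()['opening'])
p=C[1]-.135*EX;go(*p,.008,169)
c=imaging.capture('scene');f=c['frame'];cv2.imwrite('pics/s2.png',cv2.resize(f[120:380,180:440,::-1],None,fx=2.2,fy=2.2))"
```

```text
0.027443396747557375
t 30.35 pos [0.4873 0.2351 0.2   ] yaw 168.94 tiltz [-0.003 -0.001 -1.   ] F [ 0.08 -0.17 -0.85] q7 0.35
tool shift mm [-4.00e+00  1.00e-01  1.92e+02] len 192.0 rz -0.06
```

View pics/s2.png

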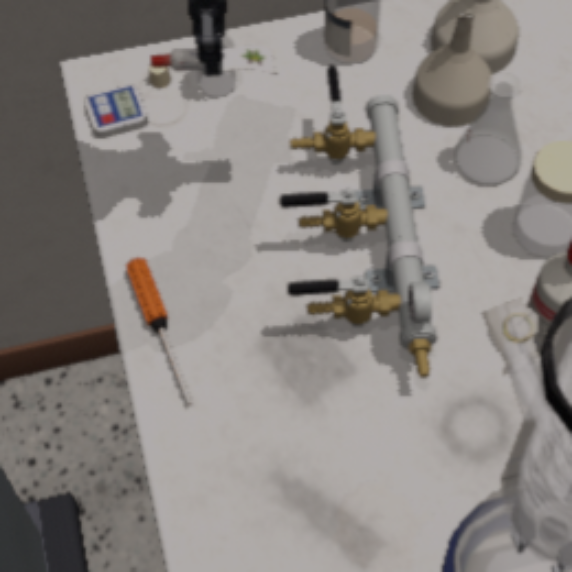

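The tube is held level, cap towards the robot; all three levers show as wanted. Lowering.

{"op": "arm_command", "data": {"rows": [[-0.002,0,0.03,0,0,0,255],[0,0,0.04,0,0,0,255],[0,0,0.04,0,0,0,255],[0,0,0.04,0,0,0,255],[0,0,0.02,0,0,0,255],[0,0,0.005,0,0,0,255],[0,0,0,0,0,0,255]]}}

```text
t: 31.1
position: [0.4896, 0.2353, 0.0257]
tcp_rot: [-0.304, -3.126, 0.002]
force: [-0.1, 0.1, 0.3]
opening: 0.0275
finger_force: 24.8
```

{"op": "arm_command", "data": {"rows": [[0,0,0.007,0,0,0,255],[0,0,0.004,0,0,0,255],[0,0,0,0,0,0,255]]}}

```text
t: 31.4
position: [0.4904, 0.2353, 0.0156]
tcp_rot: [0.303, 3.126, 0.0]
force: [-0.1, -0.6, -0.7]
opening: 0.0275
finger_force: 24.8
```

{"op": "arm_command", "data": {"rows": [[0,0,0.003,0,0,0,255],[0,0,0.003,0,0,0,255],[0,0,0.0015,0,0,0,255],[0,0,0,0,0,0,255]]}}

```text
t: 31.8
position: [0.4899, 0.2353, 0.0076]
tcp_rot: [-0.303, -3.127, 0.0]
force: [-0.0, 0.8, 0.3]
opening: 0.0273
finger_force: 24.8
```

{"op": "arm_command", "data": {"rows": [[0,0,0.001,0,0,0,255],[0,0,0,0,0,0,255],[0,0,0,0,0,0,150],[0,0,0,0,0,0,100],[0,0,0,0,0,0,50],[0,0,0,0,0,0,0],[0,0,0,0,0,0,0],[0,0,0,0,0,0,0]]}}

```text
t: 32.6
position: [0.49, 0.2354, 0.0067]
tcp_rot: [-0.303, -3.127, 0.0]
force: [-0.2, 1.0, -0.3]
opening: 0.0854
finger_force: 0.0
```

{"op": "arm_command", "data": {"rows": [[0,0,-0.015,0,0,0,0],[0,0,-0.04,0,0,0,0],[0,0,-0.04,0,0,0,0],[0,0,-0.04,0,0,0,0],[0,0,-0.04,0,0,0,0],[0,0,-0.04,0,0,0,0],[0,0,0,0,0,0,0]]}}

```text
t: 33.3
position: [0.4926, 0.2381, 0.2281]
tcp_rot: [0.301, 3.118, 0.01]
force: [0.2, 0.3, -1.1]
opening: 0.0854
finger_force: 0.0
```

```bash
python3 -c "
from h import *
from plant import imaging
c=imaging.capture('wrist');cv2.imwrite('pics/w4.png',c['frame'][:,:,::-1]);np.savez('w4.npz',**c)
f=c['frame'];h=cv2.cvtColor(f,cv2.COLOR_RGB2HSV)
m=((h[...,0]<6)|(h[...,0]>174))&(h[...,1]>150)&(f[...,0]>100)
p=np.argwhere(m)[:,::-1];print(len(p),p.mean(0),ray(c,[p.mean(0)],.012))
m=(h[...,0]>35)&(h[...,0]<80)&(h[...,1]>100);p=np.argwhere(m)[:,::-1];print(len(p),p.mean(0),ray(c,[p.mean(0)],.015))
go(.49,.235,.2,169)"
```

```text
458 [359.68340611  96.86899563] [[0.40242959 0.29362404 0.012     ]]
9268 [322.6804057  418.84063444] [[0.76880799 0.18687562 0.015     ]]
t 33.35 pos [0.4913 0.2366 0.2255] yaw 168.95 tiltz [ 0.006  0.003 -1.   ] F [ 0.06 -0.43 -0.17] q7 0.38
tool shift mm [ 1.2 -1.9 25.5] len 25.6 rz -0.05
```

View pics/w4.png

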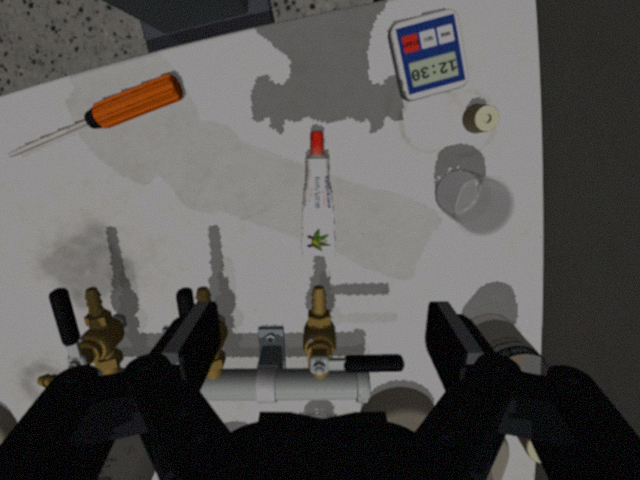

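The tube lies flat from (318,126) to (318,255), in line with the shut cock's barb at (319,290). The other two levers point along their barbs, and the bench things stand untouched.

```bash
python3 -c "
from plant import order
print(order.sign_off())"
```

```text
the job is handed in; nothing more can be done
None
```

The job is handed in: the left cock bound at about 36° and is back shut with the grease tube flat in front of its barb, the middle and right cocks are fully open against their stops, and the other bench items were left untouched; sign-off returned no verdict.

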